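# Open a child-safe descaler bottle one-handed in the caddy

### The job

The coffee maker needs descaling: stand the descaler bottle, the one with the white push-and-turn safety cap, upright and fully down in the empty rectangular well of the dark caddy, so that it cannot spin. Then press the cap down against its spring, twist it anticlockwise until it is free, and lift it straight up off the neck. Finish still holding the cap level in the gripper, a good 10 cm above where it sat, over the open bottle in its well, with everything else left where it was.

Things in the scene. Friction and masses are not known exactly. Their poses are not given: they have to be found in the camera images.
- bottle: Dark grey flat-sided cleaner bottle, loose, 0.3 to 0.6 kg, upright. Body 44 (its x) x 68 (its y) x 78 mm high, plain paper label on each broad face; shoulder up to 88 mm, then a 27 mm round neck, rim at 112 mm. Origin: centre of the underside, z up. Same after a half turn about z. While the cap is locked on, carry the bottle by the cap (grip firmly, 50 N).
- cap: White ribbed round safety cap, 44 mm diameter, 26 mm tall, 40 g. Origin: centre of its lower rim, z up to its closed top. Locked, the rim is 99 mm above the bottle's foot (top at 125 mm) and its x axis lies along the bottle's x, with some 4 degrees of play. A spring liner inside pushes it up into notches: unless pressed it neither turns nor comes off.
- cap_grip (a point): Where the cap is gripped: on its axis, 14 mm above its lower rim. To open: press down 5 to 6 mm (stop at 6.5 mm; 4 N at rest, 0.8 N more per mm), hold it down and turn anticlockwise seen from above. It passes the teeth after 48 degrees and lifts straight off between 50 and 125 (75 to 80 is good). Clockwise it meets a stop. Once past the teeth the spring lifts it a few mm.
- well (a point): Centre of the floor of the caddy's empty rectangular well, 4 mm above the worktop; axes as the caddy's. The well is 48 mm (x) by 72 mm (y) inside, so the bottle fits either way round with 2 mm clear on every side; walls 46 mm high above the worktop, with a flared lip up to 51 mm.
- caddy: Dark heavy metal cleaning caddy that does not move, about 72 (x) by 278 mm (y). Origin on the worktop, 85 mm along +y from the well's centre; y along the caddy towards the dish soap. The tall-walled end is the well, the middle holds two dishwasher tablets, the far end a 219 mm high dish soap bottle, its near side 135 mm from the well's centre.
- mug_tea: Blue and white tea mug, 92 mm high, right of the bottle; leave it.
- tumbler: Clear glass tumbler, 81 mm diameter, 91 mm high; origin at the centre of its underside; leave it.
- chilli_jar: Jar with a grey lid, 60 mm diameter, 90 mm high, beyond the caddy to the left; leave it.
- teaspoon: Teaspoon, 130 mm, lying near the front edge; leave it.
- capsule_0: Red coffee capsule, 37 mm wide, 28 mm high, behind the bottle; leave it.
- capsule_1: Dark blue coffee capsule, as the other; leave it.

How it is judged:
On the way, in this order (a step that is already met when the one before it is completed fails the run):
1. the bottle stands upright, fully down in the caddy's rectangular well, with its cap still locked on (z of bottle in the frame of well below 0.004 m and horizontal distance between bottle and well below 0.006 m and angle between bottle's own z axis and vertical below 0.08 rad and angle between the x axis of bottle and the x axis of well, either way round below 0.15 rad and angle between the x axis of cap and the x axis of bottle, either way round below 0.35 rad and z of cap in the frame of bottle below 0.103 m), for 0.2 s.
2. with the bottle seated in the well, the cap has been pressed and turned past its teeth, before it is lifted off (z of bottle in the frame of well below 0.004 m and horizontal distance between bottle and well below 0.006 m and angle between bottle's own z axis and vertical below 0.08 rad and angle between the x axis of bottle and the x axis of well, either way round below 0.15 rad and angle between the x axis of cap and the x axis of bottle, either way round above 0.75 rad and z of cap in the frame of bottle below 0.11 m), for 0.1 s.
At the end, for the whole second after the job is handed in: Open bottle seated upright in the well (foot within 4 mm of its floor, 6 mm of its centre); the gripper still holds the cap, at rest, upright within 20 degrees, its rim at least 75 mm above where it sat, within 50 mm sideways of the bottle's axis, off the bottle (z of bottle in the frame of well below 0.004 m and horizontal distance between bottle and well below 0.006 m and angle between bottle's own z axis and vertical below 0.08 rad and angle between the x axis of bottle and the x axis of well, either way round below 0.15 rad and z of cap in the frame of bottle above 0.174 m and horizontal distance between cap and bottle below 0.05 m and angle between cap's own z axis and vertical below 0.35 rad and contact force between the fingers and cap above 1 N and contact force between cap and bottle below 0.1 N and linear speed of each of cap, bottle below 0.03 m/s); the arm keeps its last pose, push and grip.
It fails at once if a bystander (mug, tumbler, lidded jar, teaspoon or a coffee capsule) is moved more than 4 cm (distance of any of mug_tea, tumbler, chilli_jar, teaspoon, capsule_0, capsule_1 from where it was at the start of the episode above 0.04 m).
It also fails if it takes over 54 s, if anything falls off the work surface, if the arm or the gripper's body presses on something with over 40 N, if the wrist force passes 120 N, or if a joint passes its speed limit or range.

### The arm

A 6-joint arm with a two-finger parallel gripper is mounted at the origin on a cart in front of the work surface, level with it; the furniture and walls round the work are solid. World frame = base frame: x ahead of the robot, y to its left, z up, the work surface at z = 0. Lengths are in m, angles in rad, forces in N, time in s.
With the tool pointing down it reaches from about 0.275 to 0.725 m from the base axis. Payload 15.9 kg.
Tool frame: the origin (TCP) lies midway between the tips of the shut fingers; the grasp point (between the pads) lies 19 mm behind it; z points along the fingers, y is the line along which they close (so a half turn about z gives the same grasp; the last joint's range is limited). The gripper opens to 85 mm and grips with 20 to 120 N. Pads are 22 mm wide; open, the fingers measure 114 mm over their backs; the gripper's body (76 mm by 85 mm) begins 54 mm behind the grasp point. The pads swing forward as they close: fully open they stand 13 mm farther back than shut.
Start: joints at [1.168, 0.213, -0.034, 1.323, 0, 1.571], TCP at [0.196, 0.46, 0.231] pointing down, gripper open.
Joint ranges: [-2.98, 2.98], [-0.74, 1.72], [-1.14, 1.35], [-2.1, 2.04], [-1.57, 1.44], [-3.14, 3.14]. Speed limits (rad/s): [1.89, 1.89, 2.39, 2.57, 3.14, 3.14].

### API

Orientations are given as a unit quaternion [w, x, y, z].
In Python, from plant import ctrl gives the robot as it stands.
- The arm moves only by the tool servo_tool, never from a script. Its argument "steps" is a list of rows, each a list of 7 numbers: the turn, a rotation vector about the tool's x, y, z in degrees, then the shift along the tool's x, y, z in mm, then the opening in per cent of the stroke, from 0 (shut) to 100 (fully open). In form: [[ax, ay, az, dx, dy, dz, jaw], ...]. A call has 1 to 8 rows; each row is the pose to reach, as a shift and turn from the pose commanded when the call began, along the tool's axes at that moment; what a row does not reach only later rows make up. A row lasts 1/12 s, in which the tool goes at most 41.7 mm and 7.16 degrees, less where a joint would pass 70% of its speed; a pose out of reach is approached as far as the arm can. A call with a gripper value outside its range is refused whole. The fingers move at their own pace and stop on an object; "squeeze" is the grip in N (left out, the last holds). Time passes only in rows, so rows that repeat a pose let the fingers close. It gives the time, the measured TCP pose, the force, the opening and the grip force at its end, in the units of the state.
- ctrl.get_state(): the state, without advancing time (a new reading comes with each control period).
- ctrl.snapshot(name): name is "scene" or "side" or "wrist"; returns (picture, depth): 384x512x3 uint8, red, green, blue; 384x512 float32, m along the optical axis (not along the pixel's ray), 0 where there is no reading.
- ctrl.calibration(name): a dict with "fx", "fy", "cx", "cy" (pixels), "R" (3x3) and "t" (3): a world point X has camera coordinates R X + t. Camera axes: x right, y down, z forward; pixel columns grow to the right and rows downward; lengths in m; the calibration is good to about 2 mm. A picture is of the moment at which its call begins: read the wrist's pose just before it. calibration takes no time and is no camera call; for the wrist camera it gives the pose at the moment of the call.
- ctrl.finish_job(): hands the job in; it is judged then, once.
Trained networks look in the newest picture that a camera, given by its name, has taken for a name from the list of things; names that differ only in an ending like _2 or _b are one class to them, and where a whole thing is asked for, a point or a joint stands for the part that bears it (a point fixed in the world has none). Each returns a list of dicts, best first, with "score" (0 to 1); they miss things now and then, are a little off and sometimes report something else, mostly with a low value. They report only what shows in the picture. A call takes as long as a camera call.
- ctrl.cut_out(thing, camera): "pixels" (384x512 bool, what is visible of it).
- ctrl.spot_point(thing, camera): "point" ([x, y, z] in m, in the coordinates of the camera as it stood for that picture, good to about 4 mm: a listed point, or the origin of a listed thing).
The state is a dict: "clock": time; "joints": joint angles; "joint_vel": joint speeds; "joint_efforts": joint torques, N m; "eef_pos": TCP position; "eef_rot": TCP orientation; "contact_force": force on the tool from outside, world axes, zero at the start; "wrist_torque": the same for the moment, N m; "width": finger opening in m; "grip_force": force on a finger pad.
Only numpy, scipy, OpenCV 4.12 (cv2) and the standard library are available. Lean on these libraries where they do the work, as an engineer would, in place of code of your own. Each camera call takes 0.05 s, during which the arm holds its last target. There are 200 camera calls.

## Working session

There is one attempt and no reset: what is moved stays moved. The work goes in short steps, Python scripts to look and compute and a tool call to move; the robot and the scene stay as the last step left them, time stands still between calls to the robot, and variables do not carry over. Pictures are saved under pics/ and viewed, at most 10 in all, crops included, and the job is handed in when it is done.

Besides the shell and the picture viewer there is one more tool, called after "Request:" by a JSON object that holds its "method" and its "body". servo_tool: Moves the arm, as the interface text tells. Its arguments: {"type":"object","properties":{"steps":{"type":"array","items":{"type":"array","items":{"type":"number"}}},"squeeze":{"type":"number"}},"required":["steps"]}

```bash
mkdir -p pics; ls
cat > h.py <<'E'
import numpy as np, cv2
from plant import ctrl
from scipy.spatial.transform import Rotation as Ro
def snap(n,f=None):
    c=ctrl.calibration(n); im,d=ctrl.snapshot(n)
    if f: cv2.imwrite('pics/'+f,im[:,:,::-1])
    return im,d,c
def w(c,p): return np.array(c['R']).T@(np.array(p)-np.array(c['t']))
def cloud(d,c,m=None):
    m=(d>0)&(m if m is not None else True); v,u=np.nonzero(m); z=d[v,u]
    P=np.stack([(u-c['cx'])/c['fx']*z,(v-c['cy'])/c['fy']*z,z],1)
    return (P-np.array(c['t']))@np.array(c['R'])
def tool(): 
    s=ctrl.get_state(); q=s['eef_rot']; return np.array(s['eef_pos']),Ro.from_quat([q[1],q[2],q[3],q[0]]).as_matrix()
E
python3 - <<'E'
from h import *
for n in ['scene','side']:
    im,d,c=snap(n,n+'0.png')
    for t in ['bottle','cap','cap_grip','well','caddy','mug_tea','tumbler','chilli_jar','capsule_0']:
        for r in ctrl.spot_point(t,n)[:2]: print(n,t,round(r['score'],2),w(c,r['point']).round(3))
print(ctrl.get_state())
E
```

```text
pics
scene bottle 0.9 [ 0.475 -0.295  0.003]
scene cap 0.82 [ 0.473 -0.299  0.102]
scene cap 0.22 [ 0.486  0.425 -0.   ]
scene cap_grip 0.67 [ 0.472 -0.293  0.115]
scene cap_grip 0.49 [0.484 0.428 0.003]
scene well 0.77 [0.467 0.03  0.003]
scene well 0.57 [ 0.595 -0.207  0.002]
scene caddy 0.61 [0.462 0.114 0.001]
scene mug_tea 0.83 [ 0.487 -0.461  0.001]
scene tumbler 0.57 [ 0.583 -0.102  0.002]
scene capsule_0 0.64 [ 0.607 -0.304 -0.001]
scene capsule_0 0.56 [ 0.6   -0.208  0.003]
side bottle 0.72 [ 0.477 -0.291 -0.003]
side bottle 0.36 [ 0.586 -0.098 -0.002]
side cap 0.46 [ 0.48  -0.295  0.095]
side cap_grip 0.47 [ 0.48  -0.301  0.111]
side well 0.7 [0.472 0.029 0.005]
side well 0.21 [ 0.583 -0.1   -0.002]
side caddy 0.67 [0.465 0.116 0.   ]
side caddy 0.34 [ 0.583 -0.099 -0.   ]
side mug_tea 0.51 [ 0.492 -0.462 -0.001]
side mug_tea 0.26 [ 0.48  -0.296  0.095]
side tumbler 0.93 [ 0.585 -0.097  0.002]
side chilli_jar 0.71 [ 0.489  0.426 -0.004]
side capsule_0 0.69 [ 0.579 -0.099 -0.003]
side capsule_0 0.58 [ 0.614 -0.307 -0.002]
{'clock': 1.0, 'joints': array([ 1.16798540e+00,  2.12888149e-01, -3.43958296e-02,  1.32346304e+00,
       -7.61585278e-06,  1.57078173e+00]), 'joint_vel': array([ 9.47941191e-05,  7.83089899e-04,  2.91963196e-05, -4.07254641e-04,
       -1.10440737e-03,  1.98453221e-03]), 'joint_efforts': array([-1.79805749e-03, -6.85965586e+01,  4.87339139e+01,  1.10884121e-03,
        1.75551946e-05,  5.09923410e-06]), 'eef_pos': array([0.19600686, 0.45998449, 0.23131342]), 'eef_rot': array([8.66260831e-06, 2.00039431e-01, 9.79787847e-01, 2.33915488e-05]), 'contact_force': array([-0.21656386,  0.14816199,  0.48606069]), 'wrist_torque': array([-0.019415  ,  0.0249765 ,  0.01689505]), 'grip_force': 0.0, 'width': 0.08529866463440047}
```

View pics/scene0.png

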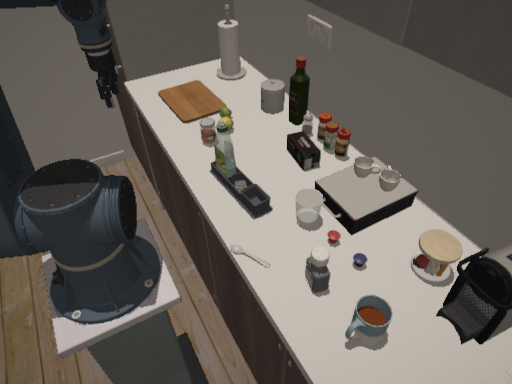

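Run:
```python
from h import *
for n in ['scene','side']:
    im,d,c=snap(n)
    P=cloud(d,c)
    m=lambda x,y,r,a,b:P[(np.hypot(P[:,0]-x,P[:,1]-y)<r)&(P[:,2]>a)&(P[:,2]<b)]
    Q=m(.475,-.295,.06,.118,.135); print(n,'captop',len(Q),Q.min(0),Q.max(0),np.median(Q[:,2]))
    (cc,r)=cv2.minEnclosingCircle(Q[:,:2].astype(np.float32)); print(cc,r)
    for a,b in [(.01,.07),(.08,.09)]:
        Q=m(.475,-.295,.06,a,b); print('body',len(Q),Q.min(0),Q.max(0), cv2.minAreaRect(Q[:,:2].astype(np.float32)))
    Q=m(.467,.03,.07,.043,.058); print('wellrim',len(Q),Q.min(0),Q.max(0), cv2.minAreaRect(Q[:,:2].astype(np.float32)))
    Q=P[(abs(P[:,0]-.465)<.07)&(P[:,1]>-.06)&(P[:,1]<.3)&(P[:,2]>.01)&(P[:,2]<.06)]; print('caddy',cv2.minAreaRect(Q[:,:2].astype(np.float32)))
print(ctrl.calibration('wrist'))
```

```text
scene captop 241 [ 0.45115819 -0.32110098  0.11849252] [ 0.49508447 -0.27697963  0.12848621] 0.12507574611631345
(0.47227218747138977, -0.29958099126815796) 0.02292410098016262
body 347 [ 0.44541539 -0.33434247  0.01041833] [ 0.48426192 -0.26274816  0.06999043] ((0.45725908875465393, -0.30300626158714294), (0.033589985221624374, 0.07379761338233948), 17.697216033935547)
body 43 [ 0.45542356 -0.32116929  0.08000334] [ 0.48290701 -0.28975596  0.08844237] ((0.4637603461742401, -0.3087453842163086), (0.021577909588813782, 0.03236602246761322), 46.18097686767578)
wellrim 174 [ 0.43780589 -0.01798536  0.04301743] [0.50387065 0.07274368 0.05621525] ((0.47126927971839905, 0.026748422533273697), (0.06142346188426018, 0.08865509927272797), 4.1291728019714355)
caddy ((0.46311312913894653, 0.1208162009716034), (0.06631436944007874, 0.2773561477661133), 4.659650802612305)
side captop 49 [ 0.45264528 -0.31897     0.1181245 ] [ 0.49543775 -0.27265289  0.12717296] 0.12521787320319175
(0.47264644503593445, -0.29538413882255554) 0.023687422275543213
body 180 [ 0.44677815 -0.31798215  0.01025493] [ 0.4
[... 281 characters left out ...]
9990768433, 0.03296307846903801), 87.98262786865234)
wellrim 72 [ 0.44020696 -0.01595307  0.04302871] [0.49065499 0.070861   0.05531968] ((0.45648425817489624, 0.024289537221193314), (0.04029490053653717, 0.0958443433046341), 19.111867904663086)
caddy ((0.4634581506252289, 0.12263329327106476), (0.06317503750324249, 0.27876850962638855), 4.680744171142578)
{'fx': 335.6116490136876, 'fy': 335.6116490136876, 'cx': 261.6184446173897, 'cy': 191.43050609972542, 'R': array([[ 3.91714778e-01,  9.20086690e-01,  1.28969078e-04],
       [ 8.76209596e-01, -3.73077446e-01,  3.05073702e-01],
       [ 2.80742368e-01, -1.19388874e-01, -9.52328735e-01]]), 't': array([-0.50125049, -0.04007342,  0.37969388])}
```

The scene view shows the bottle with its white cap at about (320,260), the caddy at (240,188) with its empty well at the near end (258,200) and the soap at (225,150). The numbers agree with this. The caddy's yaw is about 4.7°, and the bottle's yaw still needs a closer look. Next I move to a view over the well.

Request:
{"method": "servo_tool", "body": {"steps": [[0,0,0,-30,-25,-40,100],[0,0,0,-60,-50,-80,100],[0,0,0,-90,-75,-90,100],[0,0,0,-120,-100,-90,100],[0,0,0,-150,-125,-90,100],[0,0,0,-180,-150,-90,100],[0,0,0,-210,-175,-90,100],[0,0,0,-240,-200,-90,100]]}}

```text
clock: 1.77
eef_pos: [0.3343, 0.1886, 0.3217]
eef_rot: [0.0, 0.2, 0.98, 0.0]
contact_force: [0.8, 0.6, 0.3]
width: 0.0853
grip_force: 0.0
```

Request:
{"method": "servo_tool", "body": {"steps": [[0,0,0,-30,-25,0,100],[0,0,0,-60,-50,0,100],[0,0,0,-90,-75,0,100],[0,0,0,-115,-95,0,100],[0,0,0,-135,-108,0,100],[0,0,0,-135,-108,0,100],[0,0,0,-135,-108,0,100]]}}

```text
clock: 2.35
eef_pos: [0.4162, 0.0373, 0.3211]
eef_rot: [-0.0, 0.201, 0.98, -0.0]
contact_force: [-0.2, 0.0, 0.3]
width: 0.0853
grip_force: 0.0
```

Run:
```python
from h import *
p,T=tool(); print(p,T.round(3).tolist())
im,d,c=snap('wrist','w1.png')
for t in ['well','caddy']:
    for r in ctrl.spot_point(t,'wrist')[:2]: print(t,round(r['score'],2),w(c,r['point']).round(4))
P=cloud(d,c)
Q=P[(abs(P[:,0]-.465)<.07)&(P[:,1]>-.06)&(P[:,1]<.3)&(P[:,2]>.01)&(P[:,2]<.06)]; print('caddy',cv2.minAreaRect(Q[:,:2].astype(np.float32)))
Q=P[(abs(P[:,0]-.47)<.06)&(P[:,1]>-.04)&(P[:,1]<.09)&(P[:,2]>.046)&(P[:,2]<.056)]; print('rim',len(Q),cv2.minAreaRect(Q[:,:2].astype(np.float32)))
```

```text
[0.41618139 0.03728093 0.321105  ] [[-0.919, 0.394, -0.0], [0.394, 0.919, 0.0], [0.0, -0.0, -1.0]]
well 0.9 [0.4745 0.0309 0.0083]
caddy 0.85 [0.4644 0.1117 0.0016]
caddy ((0.46490219235420227, 0.12351991981267929), (0.0639510527253151, 0.27332210540771484), 5.324934005737305)
rim 965 ((0.47311776876449585, 0.029824715107679367), (0.061168916523456573, 0.08528959006071091), 5.126029014587402)
```

View pics/w1.png

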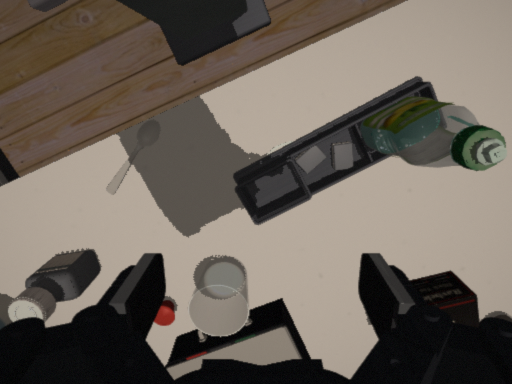

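The wrist view shows the well near (272,190) in the picture, with the tablets and soap to its right, the bottle at lower left (50,280) and the tumbler at (220,295). The measurements agree: the well is at about (0.472, 0.030) with yaw about 5°. Next I go to the bottle.

Request:
{"method": "servo_tool", "body": {"steps": [[0,0,0,-15,-30,0,100],[0,0,0,-32,-65,0,100],[0,0,0,-49,-100,0,100],[0,0,0,-66,-135,0,100],[0,0,0,-83,-170,0,100],[0,0,0,-100,-205,0,100],[0,0,0,-117,-240,0,100],[0,0,0,-130,-265,0,100]]}}

```text
clock: 3.17
eef_pos: [0.4314, -0.2583, 0.3213]
eef_rot: [0.0, 0.2, 0.98, -0.0]
contact_force: [1.6, 0.4, 0.2]
width: 0.0852
grip_force: 0.0
```

Request:
{"method": "servo_tool", "body": {"steps": [[0,0,0,-8,-18,0,100],[0,0,0,-8,-18,0,100],[0,0,0,-8,-18,0,100]]}}

```text
clock: 3.42
eef_pos: [0.4321, -0.276, 0.3211]
eef_rot: [-0.0, 0.2, 0.98, 0.0]
contact_force: [0.1, 0.1, -0.4]
width: 0.0854
grip_force: 0.0
```

Run:
```python
from h import *
p,T=tool(); print(p)
im,d,c=snap('wrist','w2.png')
for t in ['bottle','cap','cap_grip']:
    for r in ctrl.spot_point(t,'wrist')[:1]: print(t,round(r['score'],2),w(c,r['point']).round(4))
P=cloud(d,c); P=P[np.hypot(P[:,0]-.474,P[:,1]+.297)<.06]
Q=P[(P[:,2]>.119)&(P[:,2]<.131)]; print(len(Q),np.median(Q[:,2]),cv2.minEnclosingCircle(Q[:,:2].astype(np.float32)),Q.mean(0))
for a,b in [(.01,.09),(.07,.09),(.01,.07),(.072,.082)]:
    Q=P[(P[:,2]>a)&(P[:,2]<b)]; print(len(Q),cv2.minAreaRect(Q[:,:2].astype(np.float32)))
    # direction of faces
```

```text
[ 0.43205024 -0.27602577  0.32109697]
bottle 0.9 [ 0.4795 -0.3011  0.0006]
cap 0.83 [ 0.4773 -0.2934  0.1013]
cap_grip 0.73 [ 0.4693 -0.3004  0.1127]
1270 0.1249235942207507 ((0.47486111521720886, -0.2958003878593445), 0.022749537602066994) [ 0.47358205 -0.29515791  0.12471766]
1383 ((0.4743047058582306, -0.29552870988845825), (0.06798237562179565, 0.044390615075826645), 75.84136962890625)
796 ((0.4735006093978882, -0.29550042748451233), (0.06615954637527466, 0.04042947292327881), 76.5545654296875)
587 ((0.4743047058582306, -0.29552870988845825), (0.06798237562179565, 0.044390615075826645), 75.84136962890625)
708 ((0.47390589118003845, -0.2954699695110321), (0.0653059259057045, 0.03913301229476929), 75.95623779296875)
```

View pics/w2.png

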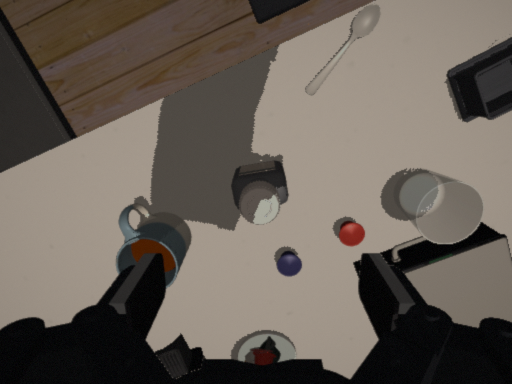

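The view shows the bottle and cap at about (260,195), the mug at (150,250), the capsules at (350,233) and (290,263), and the tumbler at right. The cloud fit gives 68x44 mm at (0.474,-0.2955) with x yaw -14.1°, so the bottle must turn +19° to match the well. I grasp now.

Request:
{"method": "servo_tool", "body": {"steps": [[0,0,0,-20,0,30,100],[0,0,0,-46,-1,65,100],[0,0,0,-46,-1,100,100],[0,0,0,-46,-1,135,100],[0,0,0,-46,-1,170,90],[0,0,0,-46,-1,200,80],[0,0,0,-46,-1,220,75],[0,0,0,-46,-1,230,70]]}}

```text
clock: 4.28
eef_pos: [0.4728, -0.2935, 0.0889]
eef_rot: [-0.001, 0.199, 0.98, 0.001]
contact_force: [-0.6, 0.2, 0.1]
width: 0.0599
grip_force: 0.0
```

Request:
{"method": "servo_tool", "body": {"steps": [[0,0,0,0,0,0,65],[0,0,0,0,0,0,60],[0,0,0,0,0,0,40],[0,0,0,0,0,0,20],[0,0,0,0,0,0,20],[0,0,0,0,0,0,20],[0,0,0,0,0,0,20],[0,0,0,0,0,0,20]], "squeeze": 55}}

```text
clock: 4.95
eef_pos: [0.4742, -0.2955, 0.0918]
eef_rot: [0.001, 0.2, 0.98, -0.0]
contact_force: [0.3, -3.0, 4.6]
width: 0.0432
grip_force: 56.4
```

Request:
{"method": "servo_tool", "body": {"steps": [[0,0,0,0,0,-6,20],[0,0,0,0,0,-20,20],[0,0,0,0,0,-40,20],[0,0,0,0,0,-65,20],[0,0,0,0,0,-90,20],[0,0,0,0,0,-108,20],[0,0,0,0,0,-116,20],[0,0,0,0,0,-120,20]], "squeeze": 55}}

```text
clock: 5.62
eef_pos: [0.474, -0.2952, 0.2121]
eef_rot: [0.0, 0.2, 0.98, 0.0]
contact_force: [-0.1, -0.4, -5.3]
width: 0.0428
grip_force: 57.8
```

Run:
```python
from h import *
p,T=tool(); s=ctrl.get_state(); print(p,T.round(4).tolist(),s['contact_force'],s['wrist_torque'])
g=np.array([.4725,.030,p[2]]); print('shift to well, mm',(T.T@(g-p)*1000).round(1))
```

```text
[ 0.47395734 -0.29516799  0.21205096] [[-0.92, 0.3919, 0.0006], [0.3919, 0.92, -0.0001], [-0.0005, 0.0001, -1.0]] [-0.14034988 -0.43966873 -5.27266637] [-0.02804294  0.03527483  0.00061237]
shift to well, mm [128.8 298.6  -0. ]
```

Request:
{"method": "servo_tool", "body": {"steps": [[0,0,0,4,8,0,20],[0,0,0,11,26,0,20],[0,0,0,22,51,0,20],[0,0,0,34,79,0,20],[0,0,0,46,107,0,20],[0,0,0,58,135,0,20],[0,0,0,70,163,0,20],[0,0,0,82,191,0,20]]}}

```text
clock: 6.28
eef_pos: [0.4719, -0.0853, 0.2098]
eef_rot: [-0.001, 0.2, 0.98, 0.0]
contact_force: [1.2, 0.4, -3.8]
width: 0.0429
grip_force: 57.8
```

Request:
{"method": "servo_tool", "body": {"steps": [[0,0,-2,12,28,0,20],[0,0,-5,23,54,0,20],[0,0,-9,33,77,0,20],[0,0,-13,40,93,0,20],[0,0,-16,45,103,0,20],[0,0,-19,47,108,0,20],[0,0,-19,47,108,0,20],[0,0,-19,47,108,0,20]]}}

```text
clock: 6.95
eef_pos: [0.4714, 0.0308, 0.2102]
eef_rot: [-0.001, 0.036, 0.999, -0.0]
contact_force: [0.2, -0.1, -5.1]
width: 0.043
grip_force: 57.8
```

```bash
cat > m.py <<'E'
from h import *
import sys
p,T=tool(); print(p,'yaw y',np.degrees(np.arctan2(T[1,1],T[0,1])))
for n in ['scene','side','wrist']:
    im,d,c=snap(n,n+sys.argv[1]+'.png')
    for t in ['bottle','well','caddy','cap']:
        for r in ctrl.spot_point(t,n)[:1]: print(n,t,round(r['score'],2),w(c,r['point']).round(4))
    P=cloud(d,c); P=P[np.hypot(P[:,0]-p[0],P[:,1]-p[1])<.05]
    fz=p[2]-.092
    for a,b in [(fz+.005,fz+.08),(fz+.06,fz+.08)]:
        Q=P[(P[:,2]>a)&(P[:,2]<b)]
        if len(Q)>10: print(len(Q),cv2.minAreaRect(Q[:,:2].astype(np.float32)),'zmin',np.percentile(P[P[:,2]>.06,2],1))
E
python3 m.py 3
```

```text
[0.47143442 0.03076014 0.21018489] yaw y 85.87673328124443
scene bottle 0.92 [0.4712 0.0331 0.1199]
scene well 0.58 [0.4698 0.0311 0.0022]
scene caddy 0.74 [0.4633 0.1146 0.0018]
scene cap 0.44 [0.4725 0.0287 0.2202]
523 ((0.46894571185112, 0.024793319404125214), (0.04353402554988861, 0.06499556452035904), 6.638309001922607) zmin 0.13100906557913275
215 ((0.4686874747276306, 0.024767983704805374), (0.043465085327625275, 0.06404658406972885), 4.60429048538208) zmin 0.13100906557913275
side bottle 0.56 [0.4764 0.0329 0.1154]
side well 0.84 [0.472  0.029  0.0045]
side caddy 0.63 [ 0.4654  0.1139 -0.0007]
side cap 0.45 [0.4766 0.0297 0.2145]
351 ((0.4705791175365448, 0.03627081587910652), (0.04249460622668266, 0.062166180461645126), 2.778982162475586) zmin 0.13505250014823372
132 ((0.47111472487449646, 0.03539293631911278), (0.041987381875514984, 0.060054175555706024), 3.534656286239624) zmin 0.13505250014823372
wrist bottle 0.64 [ 0.5976 -0.2064  0.0024]
wrist well 0.71 [0.4733 0.0291 0.011 ]
wrist caddy 0.7 [ 0.465   0.1132 -0.    ]
wrist cap 0.66 [ 0.5961 -0.2081 -0.0023]
6514 ((0.4621070921421051, 0.03053988330066204), (0.0701625794172287, 0.028869731351733208), 86.63520050048828) zmin 0.14275278745541017
4433 ((0.4622524082660675, 0.03053133748471737), (0.0701625794172287, 0.02857857570052147), 86.63520050048828) zmin 0.14275278745541017
```

View pics/wrist3.png

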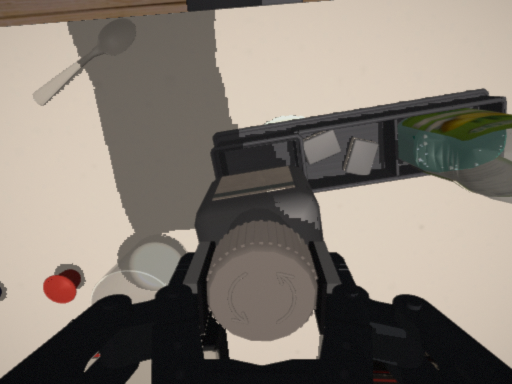

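The wrist view shows the held bottle at (262,200) in front of the well, with the cap at (262,280), roughly aligned with the caddy. I'll fit the bottle's face plane and the caddy rim more precisely from this view.

Run:
```python
from h import *
p,T=tool()
im,d,c=snap('wrist'); A=cloud(d,c)
fz=p[2]-.092
P=A[(np.hypot(A[:,0]-p[0],A[:,1]-p[1])<.06)&(A[:,2]>fz+.008)&(A[:,2]<fz+.072)&(A[:,0]<.462)]
for _ in range(4):
    m=P.mean(0); n=np.linalg.svd(P-m,full_matrices=False)[2][2]; e=(P-m)@n; P=P[abs(e)<max(.0015,2*e.std())]
n*=-np.sign(n[0]); print('face',len(P),'mean',m,'normal yaw(+180)',np.degrees(np.arctan2(-n[1],-n[0])),'nz',n[2],'rms',e.std(), 'face dist->centre x off', (p-m)@-n)
ax=np.array([-(-n[1]),-n[0],0]); ax/=np.linalg.norm(ax); s=(P-p)@ax; print('extent along y rel tcp',np.percentile(s,[.5,99.5]),'z',P[:,2].min(),P[:,2].max())
# caddy rim front edge
R=A[(A[:,2]>.030)&(A[:,2]<.056)&(A[:,0]>.41)&(A[:,0]<.54)&(A[:,1]>-.03)&(A[:,1]<.30)]
print('caddy rect',len(R),cv2.minAreaRect(R[:,:2].astype(np.float32)))
# front wall (robot side): bin along y, min x
b=[(y,np.percentile(Q[:,0],2)) for y in np.arange(-.01,.25,.01) for Q in [R[(abs(R[:,1]-y)<.005)]] if len(Q)>5]
b=np.array(b); k=cv2.fitLine(b[:,::-1].astype(np.float32),cv2.DIST_HUBER,0,.01,.01).ravel(); print('front edge yaw',np.degrees(np.arctan2(k[1],k[0]))%180-90, b[:10].round(4).tolist())
W=A[(A[:,2]>.045)&(A[:,2]<.056)&(abs(A[:,0]-.47)<.06)&(A[:,1]>-.03)&(A[:,1]<.085)]; print('well rim y',W[:,1].min(),W[:,1].max(),'x',W[:,0].min(),W[:,0].max())
```

```text
face 2999 mean [0.45173872 0.02897945 0.16825352] normal yaw(+180) 5.434616865897048 nz 0.02312002013360656 rms 0.0005939991072811862 face dist->centre x off 0.019665385376779837
extent along y rel tcp [-0.02762289  0.02734433] z 0.127804165962253 0.1913036263824302
caddy rect 4318 ((0.46502885222435, 0.12342669069766998), (0.06374990195035934, 0.27293533086776733), 5.247927188873291)
front edge yaw 5.4203796 [[-0.01, 0.4467], [0.0, 0.4453], [0.01, 0.4444], [0.02, 0.4434], [0.03, 0.4427], [0.04, 0.4418], [0.05, 0.4408], [0.06, 0.4397], [0.07, 0.4384], [0.08, 0.4373]]
well rim y -0.014423570473685973 0.07337206737945756 x 0.43965257419872766 0.48206371781268925
```

Request:
{"method": "servo_tool", "body": {"steps": [[0,0,0,-1,-1,8,20],[0,0,0,-1,-1,22,20],[0,0,0,-1,-1,36,20],[0,0,0,-1,-1,50,20],[0,0,0,-1,-1,58,20],[0,0,0,-1,-1,64,20],[0,0,0,-1,-1,68,20],[0,0,0,-1,-1,70,20]]}}

```text
clock: 8.42
eef_pos: [0.4733, 0.0293, 0.141]
eef_rot: [-0.0, 0.036, 0.999, -0.0]
contact_force: [0.8, 0.5, -3.7]
width: 0.0434
grip_force: 57.8
```

Request:
{"method": "servo_tool", "body": {"steps": [[0,0,0,0,0,2,20],[0,0,0,0,0,4,20],[0,0,0,0,0,6,20],[0,0,0,0,0,8,20],[0,0,0,0,0,10,20],[0,0,0,0,0,12,20],[0,0,0,0,0,12,20]]}}

```text
clock: 9.0
eef_pos: [0.4731, 0.0293, 0.1289]
eef_rot: [-0.0, 0.036, 0.999, -0.0]
contact_force: [0.1, 0.1, -5.0]
width: 0.0429
grip_force: 57.8
```

Request:
{"method": "servo_tool", "body": {"steps": [[0,0,0,0,0,3,20],[0,0,0,0,0,7,20],[0,0,0,0,0,11,20],[0,0,0,0,0,15,20],[0,0,0,0,0,19,20],[0,0,0,0,0,22,20],[0,0,0,0,0,24,20],[0,0,0,0,0,24,20]]}}

```text
clock: 9.67
eef_pos: [0.473, 0.0293, 0.1048]
eef_rot: [-0.0, 0.036, 0.999, -0.0]
contact_force: [-0.2, -1.4, -4.3]
width: 0.0433
grip_force: 57.8
```

Request:
{"method": "servo_tool", "body": {"steps": [[0,0,0,0,0,2,20],[0,0,0,0,0,4,20],[0,0,0,0,0,6,20],[0,0,0,0,0,7,20],[0,0,0,0,0,8,20],[0,0,0,0,0,8,20]]}}

```text
clock: 10.17
eef_pos: [0.4732, 0.0294, 0.0971]
eef_rot: [-0.0, 0.036, 0.999, -0.0]
contact_force: [0.0, 0.4, -4.7]
width: 0.043
grip_force: 57.8
```

Request:
{"method": "servo_tool", "body": {"steps": [[0,0,0,0,0,0.5,20],[0,0,0,0,0,1,20],[0,0,0,0,0,1.5,20],[0,0,0,0,0,2,20],[0,0,0,0,0,2,20],[0,0,0,0,0,2,20]]}}

```text
clock: 10.67
eef_pos: [0.4734, 0.0294, 0.0955]
eef_rot: [0.0, 0.036, 0.999, 0.0]
contact_force: [-1.1, 1.5, 4.5]
width: 0.0432
grip_force: 58.6
```

Request:
{"method": "servo_tool", "body": {"steps": [[0,0,0,0,0,1,20],[0,0,0,0,0,2,20],[0,0,0,0,0,3,20],[0,0,0,0,0,4,20],[0,0,0,0,0,4,20],[0,0,0,0,0,4,20]]}}

```text
clock: 11.17
eef_pos: [0.4734, 0.0294, 0.0915]
eef_rot: [0.0, 0.036, 0.999, 0.0]
contact_force: [-2.1, 0.1, 7.7]
width: 0.0429
grip_force: 58.9
```

Request:
{"method": "servo_tool", "body": {"steps": [[0,0,0,0,0,0.8,20],[0,0,0,0,0,1.5,20],[0,0,0,0,0,1.5,20],[0,0,-3,0,0,1.5,20],[0,0,-7,0,0,1.5,20],[0,0,-12,0,0,1.5,20],[0,0,-12,0,0,1.5,20]]}}

```text
clock: 11.75
eef_pos: [0.4739, 0.0293, 0.0903]
eef_rot: [0.001, -0.072, 0.997, -0.0]
contact_force: [-0.9, -0.4, 9.7]
width: 0.0432
grip_force: 59.2
```

Run:
```python
from h import *
s=ctrl.get_state(); print(s['contact_force'],s['wrist_torque'],s['joints'])
```

```text
[-0.93024111 -0.37075749  9.71093788] [-0.00949469  0.14083623  0.03881652] [ 6.18911190e-02  2.36373322e-01 -3.72471607e-01  9.60652831e-01
 -1.87177108e-04 -8.20880003e-02]
```

Turning freely while pressed; continue to about 78°.

Request:
{"method": "servo_tool", "body": {"steps": [[0,0,-5,0,0,0,20],[0,0,-11,0,0,0,20],[0,0,-17,0,0,0,20],[0,0,-23,0,0,0,20],[0,0,-29,0,0,0,20],[0,0,-34,0,0,0,20],[0,0,-38,0,0,0,20]]}}

```text
clock: 12.33
eef_pos: [0.4738, 0.0292, 0.0903]
eef_rot: [0.0, -0.392, 0.92, -0.0]
contact_force: [-1.4, 0.2, 10.4]
width: 0.0429
grip_force: 59.2
```

Request:
{"method": "servo_tool", "body": {"steps": [[0,0,-4,0,0,0,20],[0,0,-9,0,0,0,20],[0,0,-14,0,0,0,20],[0,0,-19,0,0,0,20],[0,0,-24,0,0,0,20],[0,0,-28,0,0,0,20],[0,0,-28,0,0,0,20],[0,0,-28,0,0,0,20]]}}

```text
clock: 13.0
eef_pos: [0.4738, 0.0291, 0.0903]
eef_rot: [0.0, -0.601, 0.799, -0.001]
contact_force: [-0.0, -0.8, 8.3]
width: 0.0434
grip_force: 59.2
```

Run:
```python
from h import *
s=ctrl.get_state(); print(s['contact_force'],s['wrist_torque'],s['joints'])
p,T=tool(); print(p,'yaw y',np.degrees(np.arctan2(T[1,1],T[0,1])))
snap('wrist','w5.png')
```

```text
[-0.02045004 -0.75199481  8.34216971] [-0.30513481  0.27352698  0.06078391] [ 6.17361638e-02  2.36368342e-01 -3.72510377e-01  9.60696056e-01
 -6.19211337e-04 -1.22882096e+00]
[0.47382356 0.02909347 0.09027875] yaw y 163.94346136834966
```

View pics/w5.png

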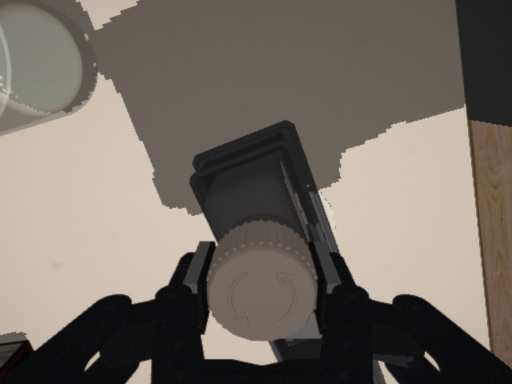

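The wrist view shows the cap at (262,285) with its arrows unchanged relative to the fingers, so it turned with the gripper. The bottle sits square in the well at (250,190). I lift now.

Request:
{"method": "servo_tool", "body": {"steps": [[0,0,0,0,0,-2,20],[0,0,0,0,0,-5,20],[0,0,0,0,0,-8,20],[0,0,0,0,0,-12,20],[0,0,0,0,0,-17,20],[0,0,0,0,0,-22,20],[0,0,0,0,0,-28,20],[0,0,0,0,0,-34,20]]}}

```text
clock: 13.72
eef_pos: [0.4732, 0.0294, 0.1244]
eef_rot: [-0.0, -0.601, 0.799, 0.0]
contact_force: [0.3, -0.2, -0.4]
width: 0.0429
grip_force: 58.3
```

Request:
{"method": "servo_tool", "body": {"steps": [[0,0,0,0,0,-8,20],[0,0,0,0,0,-20,20],[0,0,0,0,0,-36,20],[0,0,0,0,0,-54,20],[0,0,0,0,0,-70,20],[0,0,0,0,0,-80,20],[0,0,0,0,0,-86,20],[0,0,0,0,0,-86,20]]}}

```text
clock: 14.38
eef_pos: [0.4738, 0.0294, 0.2108]
eef_rot: [0.001, -0.601, 0.799, -0.0]
contact_force: [1.4, -0.5, -0.6]
width: 0.0427
grip_force: 58.2
```

Run:
```python
from h import *
s=ctrl.get_state(); print(s['contact_force'],s['eef_pos'],s['grip_force'])
for n in ['side','scene']:
    im,d,c=snap(n)
    for t in ['bottle','cap']:
        for r in ctrl.spot_point(t,n)[:1]: print(n,t,round(r['score'],2),w(c,r['point']).round(4))
    if n=='side': cv2.imwrite('pics/s6.png',im[:,:,::-1])
    P=cloud(d,c);Q=P[(np.hypot(P[:,0]-.4735,P[:,1]-.029)<.03)&(P[:,2]>.06)&(P[:,2]<.15)]; print('bottle top z',np.percentile(Q[:,2],[98,100]),np.median(Q[Q[:,2]>.1,:2],axis=0))
```

```text
[ 1.43525323 -0.53160184 -0.62379214] [0.47379922 0.0294044  0.21084276] 58.24421344790608
side bottle 0.72 [0.4755 0.0336 0.0032]
side cap 0.42 [0.4774 0.0282 0.217 ]
bottle top z [0.11667527 0.11805057] [0.47072063 0.03487397]
scene bottle 0.56 [0.4734 0.028  0.0088]
bottle top z [0.11634773 0.11774883] [0.47181421 0.02353885]
```

View pics/s6.png

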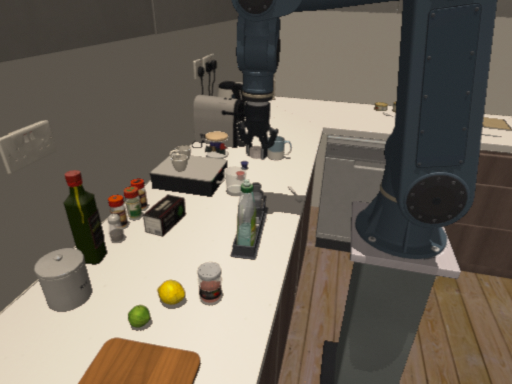

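The side view shows the cap in the gripper at (258,150) and the open bottle in the well behind the soap at (258,195). The bottle's rim is at 116–117 mm, matching a fully seated bottle (4 + 112 mm). I hand in.

```bash
python3 -c "
from plant import ctrl
print(ctrl.get_state()['joint_vel'].round(3)); print(ctrl.finish_job())"
```

```text
[-0.001 -0.     0.005  0.003 -0.002 -0.001]
the job is handed in; nothing more can be done
None
```

The descaler bottle stands fully down in the caddy's well, its cap unscrewed and held in the gripper about 11 cm above where it sat; I handed the job in at about 14.5 s of the 54 s, and no verdict was returned.

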